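Clear the turntable and take the inventory photo

TASK

The rubber mallet on the turntable is to be photographed for the tool inventory: lift the stray spanner off the freely turning turntable and lay it flat in the steel tray, not dropping it, and leave the mallet lying on the turntable. Once the turntable stands still, half-press the camera's two-stage shutter key to its first click and hold it there for about a second to focus, then press it fully down, and let it come back up. Do not disturb the other things on the bench, and take no picture with the spanner still on the turntable.

Things in the scene. Friction and masses are not known exactly. Their poses are not given: they have to be found in the camera images.
- spanner: Flat steel open-ended spanner, 181 mm long, 14 mm thick, 150 to 310 g. Origin under the middle of its shank; x runs along it towards the open jaw, z up. The straight shank is 20 mm wide from x = -50 to +50 mm; the ring end (36 mm wide) is centred at x = -71 mm, the jaw end (42 mm wide) spans x = 55 to 92 mm. It starts lying flat on the turntable's disc.
- mallet: Mallet to be photographed, about 190 mm long: black rubber head (50 mm diameter, 70 mm long, its axis along y at x = 65 mm) and pale wooden handle towards -x. Origin under the middle at the height of the disc it lies on, z up. It lies beside the spanner on the disc, about parallel to it and about 110 mm from it.
- turntable: Fixed base of the turntable; origin on the bench on the disc's vertical axis. The white disc is 280 mm in diameter and its flat upper face is 45 mm above the bench.
- disc (a joint): Angle of the turntable's disc (rad, counter-clockwise from above). It turns freely without stops, with very light friction, and a spin dies out in a few seconds.
- tray: Shallow open steel tray fixed on the bench, 260 mm (its x) by 160 mm (its y), walls 30 mm high and 4 mm thick, floor 4 mm thick. Origin on the bench under its centre.
- camera: Black camera fixed on a low stand; origin on the bench under the centre of its body. The body is 160 mm (its x) by 70 mm (its y), its top face is 145 mm above the bench; the lens points along -y at the turntable. A viewfinder hump, 18 mm high, stands on the top face from x = -5 to +55 mm.
- shutter_top (a point): Centre of the upper face of the shutter key, a round aluminium plunger, 32 mm diameter, standing 18 mm proud of the camera's top face (163 mm above the bench at rest), at x = -52 mm, y = 0 in the camera's frame. It is pressed straight down in two stages (see its two joints); springs bring it back up.
- shutter1 (a joint): Soft first-stage travel of the shutter key (m, downwards): 0 at rest, 0.008 at the first click, a firm stop. Takes 1.5 N rising to 3.5 N.
- shutter2 (a joint): Second-stage travel of the shutter key (m, downwards), on top of the first: 0 until pushed past the first click, 0.006 fully down, which takes the picture. It gives from about 8 N and needs 10.4 N at the bottom.
- tape: Bystander, loose on the bench, to be left alone: yellow tape measure, 75 mm long and 70 mm high. Origin at its underside.
- tin: Bystander, loose on the bench, to be left alone: blue tin, 70 mm diameter and 70 mm high. Origin at its underside.
- driver: Bystander, loose on the bench, to be left alone: screwdriver, 190 mm long. Origin at its underside.
- sander: Bystander, loose on the bench, to be left alone: cork sanding block, 110 x 65 x 40 mm. Origin at its underside.

How it is judged:
By the outcome, as a careful person would: the job done as asked, in the order asked, and still so for the second after the job is handed in, with the robot touching nothing.
It also fails if it takes over 67 s, if anything falls off the work surface, if the arm or the gripper's body presses on something with over 40 N, if the wrist force passes 120 N, or if a joint passes its speed limit or range.

ROBOT

A 6-joint arm with a two-finger parallel gripper is mounted at the origin on the work surface. World frame = base frame: x ahead of the robot, y to its left, z up, the work surface at z = 0. Lengths are in m, angles in rad, forces in N, time in s.
With the tool pointing down it reaches from about 0.3 to 0.95 m from the base axis. Payload 3.1 kg.
Tool frame: the origin (TCP) lies at the very end of the fingers, on their centre line; the grasp point (between the pads) lies 19 mm behind it; z points along the fingers, y is the line along which they close (so a half turn about z gives the same grasp; the last joint's range is limited). The gripper opens to 85 mm and grips with 20 to 120 N. Pads are 22 mm wide; open, the fingers measure 114 mm over their backs; the gripper's body (76 mm by 85 mm) begins 54 mm behind the grasp point. The pads swing forward as they close: fully open they stand 13 mm farther back than shut.
Start: joints at [1.157, 0.308, 1.634, -0, 1.2, -0.07], TCP at [0.211, 0.588, 0.231] pointing down, gripper open.
Joint ranges: [-3.06, 3.06], [-0.79, 1.96], [0.05, 2.63], [-1.19, 4.34], [0.05, 2.64], [-2.94, 2.94]. Speed limits (rad/s): [2.79, 2.79, 3.14, 3.14, 3.14, 3.14].

INTERFACE

Orientations are given as a rotation vector (axis times angle).
In Python, from cell import r, imaging gives the robot as it stands.
- The arm moves only by the tool drive_tool, never from a script. Its arguments are lists of equal length, an entry for each row: "fingers": the finger opening in m, from 0 to 0.0854; "slide": the shift along the tool's x, y, z in m, a list of three; "rotation": the turn, a rotation vector about the tool's x, y, z in degrees, a list of three. A call has 1 to 10 rows; each row is the pose to reach, as a shift and turn from the pose commanded when the call began, along the tool's axes at that moment; what a row does not reach only later rows make up. A row lasts 1/10 s, in which the tool goes at most 50 mm and 8.59 degrees, less where a joint would pass 70% of its speed; a pose out of reach is approached as far as the arm can. A call with a gripper value outside its range is refused whole. The fingers move at their own pace and stop on an object; "squeeze" is the grip in N (left out, the last holds). Time passes only in rows, so rows that repeat a pose let the fingers close. It gives the time, the measured TCP pose, the force, the opening and the grip force at its end, in the units of the state.
- r.observe(): the state, without advancing time (a new reading comes with each control period).
- imaging.get_image(name): name is "scene" or "top" or "wrist"; returns a dict with "img" (400x640x3 uint8, blue, green, red), "mtx" (3x3 intrinsics, pixels), "D" ([k1, k2, p1, p2, k3] as OpenCV has them; the pictures are not rectified), "R" (3x3) and "t" (3): a world point X has camera coordinates R X + t. Camera axes: x right, y down, z forward; pixel columns grow to the right and rows downward; lengths in m; the calibration is good to about 2 mm. A picture is of the moment at which its call begins. There is no depth.
- r.hand_in(): hands the job in; it is judged then, once.
The state is a dict: "time_s": time; "qpos": joint angles; "dq": joint speeds; "tau": joint torques, N m; "tcp_pos": TCP position; "ee_rot": TCP orientation; "ft_force": force on the tool from outside, world axes, zero at the start; "torque": the same for the moment, N m; "grip_width": opening from 0.0 (shut) to 1.0 (fully open); "gripper_force": force on a finger pad.
Only numpy, scipy, OpenCV 4.12 (cv2) and the standard library are available. Lean on these libraries where they do the work, as an engineer would, in place of code of your own. Each camera call takes 0.05 s, during which the arm holds its last target. There are 200 camera calls.

## Working session

There is one attempt and no reset: what is moved stays moved. The work goes in short steps, Python scripts to look and compute and a tool call to move; the robot and the scene stay as the last step left them, time stands still between calls to the robot, and variables do not carry over. Pictures are saved under pics/ and viewed, at most 10 in all, crops included, and the job is handed in when it is done.

Besides the shell and the picture viewer there is one more tool, called after "Call:" as name(argument=value, ...) on one line, values as JSON. drive_tool: Moves the arm, as the interface text tells. Its arguments: {"type":"object","properties":{"fingers":{"type":"array","items":{"type":"number"}},"slide":{"type":"array","items":{"type":"array","items":{"type":"number"}}},"rotation":{"type":"array","items":{"type":"array","items":{"type":"number"}}},"squeeze":{"type":"number"}},"required":["fingers","slide","rotation"]}

```bash
mkdir -p pics; ls; python3 - <<'E'
from cell import r, imaging
import cv2,numpy as np
s=r.observe(); print(s)
for n in ("top","scene"):
    d=imaging.get_image(n); cv2.imwrite(f"pics/{n}1.png",d["img"]); print(n,d["mtx"].tolist(),d["D"],d["R"].round(3).tolist(),d["t"])
E
```

```text
pics
{'time_s': 0.0, 'qpos': array([ 1.15730349e+00,  3.09032897e-01,  1.63525467e+00, -1.77934502e-05,
        1.19970255e+00, -6.97215087e-02]), 'dq': array([ 0.0002158 , -0.0009771 ,  0.00052468,  0.00091887, -0.0005778 ,
       -0.0010842 ]), 'tau': array([-4.14867181e-04, -4.15240252e+01, -2.76674080e+01, -2.36794068e-05,
        1.01196376e-02, -3.22141418e-06]), 'tcp_pos': array([0.21034645, 0.58762517, 0.22999728]), 'ee_rot': array([-0.53723393, -3.09474844,  0.00366212]), 'ft_force': array([-0.26052574,  0.65941724, -0.25689157]), 'torque': array([-0.00608853,  0.00021056,  0.01806242]), 'gripper_force': 0.0, 'grip_width': 0.9959102779443858}
top [[370.8158312115246, 0.0, 323.5046215783575], [0.0, 370.8158312115246, 200.24995055786417], [0.0, 0.0, 1.0]] [-0.01185283  0.          0.          0.          0.        ] [[-0.08, -0.997, -0.002], [-0.974, 0.078, -0.211], [0.211, -0.015, -0.977]] [0.10145649 0.55508924 1.1327622 ]
scene [[434.42074413604394, 0.0, 314.3010627847965], [0.0, 434.42074413604394, 202.70247921901162], [0.0, 0.0, 1.0]] [-0.0667176  0.         0.         0.         0.       ] [[0.454, 0.891, 0.004], [0.541, -0.272, -0.796], [-0.708, 0.363, -0.605]] [-0.32749992 -0.1806125   1.52837606]
```

View pics/top1.png

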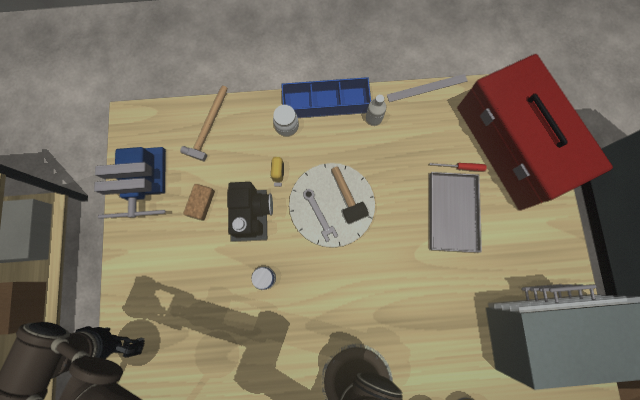

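View pics/scene1.png

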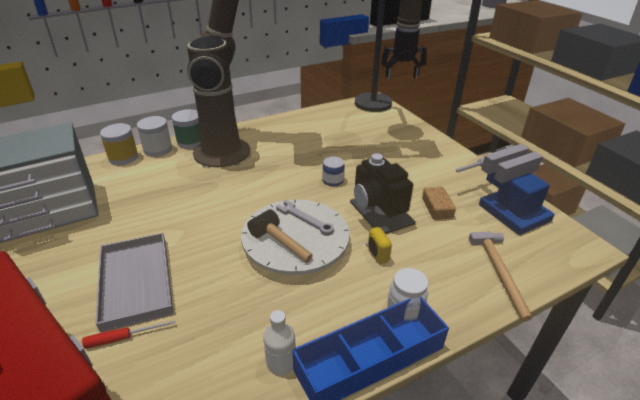

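The top view shows the disc at (332,205), the spanner with its ring at (308,194) and jaw at (330,236), and the mallet head at (355,212). The tray is centred at (455,213) and the shutter key is at (239,225).

```bash
cat > h.py <<'E'
from cell import r, imaging
import cv2,numpy as np
from scipy.spatial.transform import Rotation as Ro
def rays(d,px):
    u=cv2.undistortPoints(np.float64(px).reshape(-1,1,2),d["mtx"],d["D"]).reshape(-1,2)
    v=np.c_[u,np.ones(len(u))]@d["R"]; c=-d["R"].T@d["t"]; return c,v
def onz(d,px,z):
    c,v=rays(d,px); return c+v*((z-c[2])/v[:,2])[:,None]
def proj(d,P):
    return cv2.projectPoints(np.float64(P).reshape(-1,3),cv2.Rodrigues(d["R"])[0],d["t"],d["mtx"],d["D"])[0].reshape(-1,2)
def tri(d1,p1,d2,p2):
    c1,v1=rays(d1,[p1]);c2,v2=rays(d2,[p2]);a,b=v1[0],v2[0]
    s=np.linalg.lstsq(np.c_[a,-b],c2-c1,rcond=None)[0]; q1,q2=c1+a*s[0],c2+b*s[1]
    return (q1+q2)/2,np.linalg.norm(q1-q2)
def rect(d,x0,x1,y0,y1,z,mmpp=1.0):
    """plane at height z redrawn metrically: col=(y1-y), row=(x1-x)"""
    n,m=int((x1-x0)*1000/mmpp),int((y1-y0)*1000/mmpp)
    X,Y=np.meshgrid(x1-np.arange(n)*mmpp/1e3,y1-np.arange(m)*mmpp/1e3,indexing="ij")
    p=proj(d,np.stack([X,Y,np.full_like(X,z)],-1)).reshape(n,m,2).astype(np.float32)
    return cv2.remap(d["img"],p[...,0],p[...,1],cv2.INTER_CUBIC)
E
python3 - <<'E'
from h import *
d=imaging.get_image("top")
g=lambda px,z:print(px,onz(d,px,z).round(3).tolist())
g([[332,205],[289,205],[376,205],[332,163],[332,248]],.045)
g([[308,194],[330,236]],.059); g([[430,173],[480,173],[480,251],[430,251]],.03); g([[239,225]],.163); g([[228,240]],.145)
e=imaging.get_image("top"); print(cv2.absdiff(d["img"],e["img"]).max())
c=onz(d,[[332,205]],.045)[0]
im=rect(d,c[0]-.16,c[0]+.16,c[1]-.16,c[1]+.34,.055,.65); cv2.imwrite("pics/rect1.png",im); print(c,im.shape)
E
```

```text
[[332, 205], [289, 205], [376, 205], [332, 163], [332, 248]] [[0.547, 0.03, 0.045], [0.558, 0.17, 0.045], [0.535, -0.112, 0.045], [0.689, 0.018, 0.045], [0.408, 0.042, 0.045]]
[[308, 194], [330, 236]] [[0.586, 0.105, 0.059], [0.445, 0.046, 0.059]]
[[430, 173], [480, 173], [480, 251], [430, 251]] [[0.632, -0.307, 0.03], [0.619, -0.474, 0.03], [0.362, -0.431, 0.03], [0.375, -0.27, 0.03]]
[[239, 225]] [[0.486, 0.308, 0.163]]
[[228, 240]] [[0.447, 0.345, 0.145]]
38
[0.54658945 0.03044838 0.045     ] (492, 769, 3)
```

View pics/rect1.png

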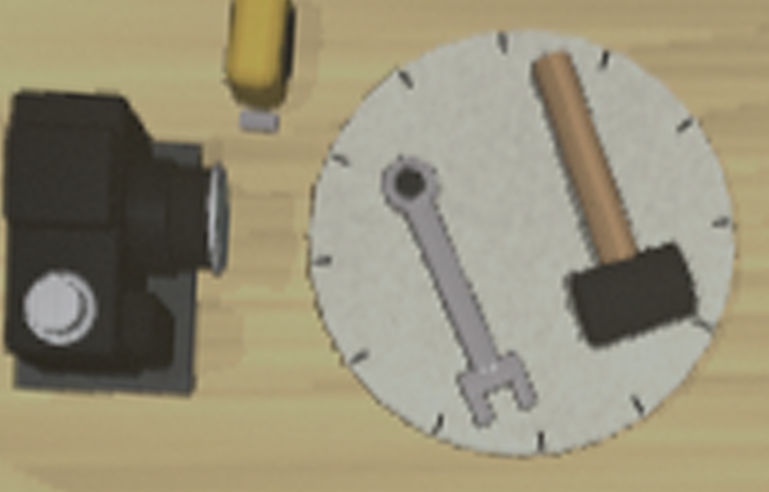

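The rectified crop shows the spanner's ring at (409,182), its shank running to (484,368) and the mallet clear to the right. The shutter key is at (58,305). Next I measure these more precisely.

```bash
python3 - <<'E'
from h import *
d=imaging.get_image("top"); s=imaging.get_image("scene")
# spanner, metric at top face
x1,y1,m=.70,.16,.5
im=rect(d,.40,x1,-.02,y1,.059,m); g=cv2.GaussianBlur(cv2.cvtColor(im,cv2.COLOR_BGR2GRAY),(3,3),0)
W=lambda c,r_:(round(x1-r_*m/1e3,4),round(y1-c*m/1e3,4))
cen=np.array([.522,.0784]);u=np.array([-.929,-.369]);n=np.array([-u[1],u[0]])
pts=[]
for t in np.arange(-.035,.036,.005):
    o=np.arange(-.03,.03,.0005); P=cen+t*u+o[:,None]*n
    v=cv2.remap(g,((y1-P[:,1])/m*1e3).astype(np.float32)[None],((x1-P[:,0])/m*1e3).astype(np.float32)[None],cv2.INTER_LINEAR)[0].astype(float)
    k=v<(v.max()+v.min())/2; pts.append([t,o[k].mean(),np.ptp(o[k])])
    
pts=np.array(pts);print((pts*1e3).round(1).tolist()); f=np.polyfit(pts[:,0],pts[:,1],1);print(f)
u2=u+f[0]*n;print("axis deg",np.degrees(np.arctan2(-u2[1],-u2[0])),"mid",cen+f[1]*n)
# key: bright blob in both views
for dd,(a,b) in((d,(239,225)),(s,(376,160))):
    c=cv2.cvtColor(dd["img"],cv2.COLOR_BGR2GRAY)[b-14:b+15,a-14:a+15]; print("\n".join(" ".join(f"{q:3d}" for q in w[2:27]) for w in c[2:27]),"\n")
T=Ro.from_rotvec(r.observe()["ee_rot"]).as_matrix();print(T.round(3))
E
```

```text
[[-35.0, 0.5, 23.5], [-30.0, 0.0, 21.0], [-25.0, 0.8, 21.5], [-20.0, -0.1, 23.0], [-15.0, 0.0, 21.0], [-10.0, 0.3, 20.5], [-5.0, 0.8, 20.5], [0.0, 0.3, 21.5], [5.0, 1.9, 23.0], [10.0, 1.5, 20.5], [15.0, 2.0, 23.0], [20.0, 2.4, 23.5], [25.0, 1.5, 22.0], [30.0, 2.0, 22.0], [35.0, 2.3, 22.5]]
[0.03408904 0.00107108]
axis deg 23.615442209467087 mid [0.52239523 0.07740497]
164  82  49  46  49  49  48  48  50  49  49  51  50  50  52  51  52  51  51  53  54  52  54  48  46
164  80  48  48  49  49  49  48  49  50  49  48  50  51  51  50  51  51  51  50  52  52  52  49  42
155  77  49  48  49  49  49  49  48  50  49  49  48  51  51  50  51  51  52  51  53  53  53  48  44
157  79  49  48  49  50  50  49  49  51  51  48  59  58  52  51  52  52  53  53  53  52  53  48  42
163  82  50  49  49  49  49  49  50  68 102 103 100 115 106  89  64  53  52  52  53  52  52  47  43
166  82  50  48  49  49  49  49  78 123 170 169 152 170 161 151 111  74  52  51  52  54  53  46  44
168  83  49  50  50  51  49  97 139 168 173 171 172 162 135 162 160 125  65  54  53  54  53  48  44
168  82  48  48  50  47  82 1
[... 3647 characters left out ...]
6  46  45  46  46  47  47
 47  43  40  39  42  46  45  46  43  45  47  47  45  49  47  46  46  45  44  45  44  45  46  47  45
 50  48  45  44  38  44  46  46  47  48  45  47  42  46  46  46  45  44  44  42  44  48  47  45  41
 50  47  45  45  43  40  40  44  45  44  49  47  43  41  42  47  45  43  48  48  46  42  46  45  44
 48  46  45  42  39  40  42  45  45  44  45  46  41  41  45  46  41  47  44  47  47  46  47  46  46
 48  44  45  44  38  39  39  42  42  42  46  44  41  38  41  41  43  44  46  42  43  46  47  47  45
 43  41  41  38  40  39  36  39  43  39  45  48  40  37  43  41  41  39  44  46  43  43  45  45  44 

[[-0.941  0.337 -0.   ]
 [ 0.337  0.941 -0.001]
 [ 0.    -0.001 -1.   ]]
```

Call:
drive_tool(fingers=[0.045,0.045,0.045,0.045,0.045,0.045,0.045,0.045,0.045,0.045], slide=[[-0.015,-0.012,0],[-0.045,-0.036,0],[-0.084,-0.068,0],[-0.123,-0.099,0],[-0.162,-0.131,0],[-0.201,-0.162,0],[-0.24,-0.193,0],[-0.279,-0.225,0],[-0.318,-0.256,0],[-0.357,-0.288,0]], rotation=[[0,0,-1],[0,0,-4],[0,0,-8],[0,0,-12],[0,0,-16],[0,0,-20],[0,0,-24],[0,0,-28],[0,0,-32],[0,0,-36]], squeeze=30)

```text
time_s: 1.3
tcp_pos: [0.45, 0.1961, 0.2317]
ee_rot: [-0.45, 3.108, 0.0]
ft_force: [1.3, 0.9, 0.2]
grip_width: 0.532
gripper_force: 0.0
```

```bash
cat >> h.py <<'E'
def to(x,y,z,closedeg):
    s=r.observe(); T=Ro.from_rotvec(s["ee_rot"]).as_matrix(); 
    a=np.degrees(np.arctan2(T[1,1],T[0,1])); w=(closedeg-a+90)%180-90
    print("t",s["time_s"],"tcp",s["tcp_pos"].round(4),"F",s["ft_force"].round(2),"g",s["grip_width"]*.0854,s["gripper_force"])
    print("slide",(T.T@(np.array([x,y,z])-s["tcp_pos"])).round(4),"rotz",round(-w,2),"tilt",T[:,2].round(4))
E
python3 - <<'E'
from h import *
to(.522,.0775,.15,113.6)
d=imaging.get_image("top"); s=imaging.get_image("scene")
print(tri(d,(237.3,223),s,(377,156)),onz(d,[[237.3,223]],.163),onz(s,[[377,156]],.163))
E
```

```text
t 1.3 tcp [0.45   0.1961 0.2317] F [1.29 0.94 0.15] g 0.04546063713297975 0.0
slide [-0.0353 -0.1341  0.0817] rotz -7.13 tilt [ 1.1e-03  5.0e-04 -1.0e+00]
(array([0.49142963, 0.31169495, 0.1623981 ]), np.float64(0.0021390399559511543)) [[0.49184643 0.312541   0.163     ]] [[0.49215761 0.30988574 0.163     ]]
```

Call:
drive_tool(fingers=[0.045,0.045,0.045,0.045,0.045,0.045,0.045], slide=[[-0.01,-0.038,0.005],[-0.02,-0.075,0.02],[-0.028,-0.108,0.04],[-0.034,-0.128,0.06],[-0.0353,-0.1341,0.075],[-0.0353,-0.1341,0.082],[-0.0353,-0.1341,0.082]], rotation=[[0,0,-2],[0,0,-4],[0,0,-6],[0,0,-7.1],[0,0,-7.1],[0,0,-7.1],[0,0,-7.1]])

```text
time_s: 2.1
tcp_pos: [0.5191, 0.0801, 0.148]
ee_rot: [0.637, -3.073, -0.002]
ft_force: [0.4, 0.2, 1.3]
grip_width: 0.527
gripper_force: 0.0
```

```bash
python3 - <<'E'
from h import *
w=imaging.get_image("wrist"); cv2.imwrite("pics/w1.png",w["img"]); to(.522,.0775,.049,113.6)
print(proj(w,[[.522,.0775,.059],[.588,.1046,.059]]))
E
```

```text
t 2.15 tcp [0.5198 0.0803 0.149 ] F [-0.54 -0.39  1.36] g 0.04503656384771483 0.0
slide [-0.001  -0.0035  0.1   ] rotz -0.15 tilt [-1.5e-03  4.0e-04 -1.0e+00]
[[312.81099133 205.80425153]
 [311.61997352 281.05244461]]
```

View pics/w1.png

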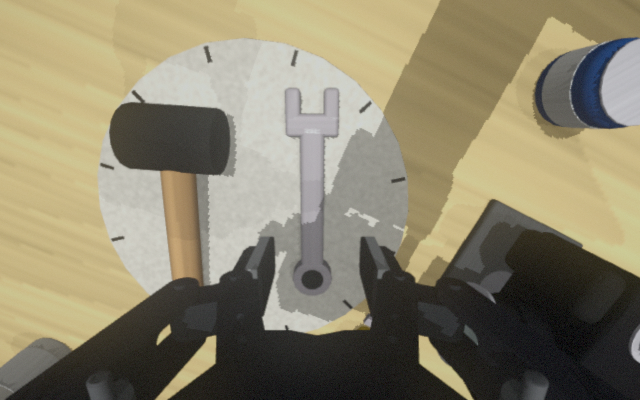

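The wrist view shows the shank centred at column 312 between the fingers and the ring hole at (311,279), which agrees with the measured pose. I'm descending.

Call:
drive_tool(fingers=[0.045,0.045,0.045,0.045,0.045,0.045,0.045,0.045], slide=[[-0.001,-0.0035,0.01],[-0.001,-0.0035,0.03],[-0.001,-0.0035,0.05],[-0.001,-0.0035,0.07],[-0.001,-0.0035,0.085],[-0.001,-0.0035,0.094],[-0.001,-0.0035,0.099],[-0.001,-0.0035,0.099]], rotation=[[0,0,0],[0,0,0],[0,0,0],[0,0,0],[0,0,0],[0,0,0],[0,0,0],[0,0,0]])

```text
time_s: 2.95
tcp_pos: [0.5229, 0.0764, 0.05]
ee_rot: [0.637, -3.076, -0.0]
ft_force: [-0.4, -0.1, 0.4]
grip_width: 0.526
gripper_force: 0.0
```

```bash
python3 - <<'E'
from h import *
to(.522,.0775,.049,113.6)
E
```

```text
t 2.95 tcp [0.5229 0.0764 0.05  ] F [-0.4  -0.1   0.41] g 0.04493004086820943 0.0
slide [0.0003 0.0014 0.001 ] rotz -0.19 tilt [-5.e-04 -0.e+00 -1.e+00]
```

Call:
drive_tool(fingers=[0.038,0.032,0.028,0.025,0.023,0.021,0.019,0.016,0.01,0.01], slide=[[0.0003,0.0014,0.0005],[0.0003,0.0014,0.001],[0.0003,0.0014,0.001],[0.0003,0.0014,0.001],[0.0003,0.0014,0.001],[0.0003,0.0014,0.001],[0.0003,0.0014,0.001],[0.0003,0.0014,0.001],[0.0003,0.0014,0.001],[0.0003,0.0014,0.001]], rotation=[[0,0,0],[0,0,0],[0,0,0],[0,0,0],[0,0,0],[0,0,0],[0,0,0],[0,0,0],[0,0,0],[0,0,0]], squeeze=40)

```text
time_s: 3.95
tcp_pos: [0.5225, 0.0774, 0.0496]
ee_rot: [-0.637, 3.076, -0.0]
ft_force: [-0.1, -0.9, 4.5]
grip_width: 0.218
gripper_force: 40.6
```

Call:
drive_tool(fingers=[0.01,0.01,0.01,0.01,0.01,0.01,0.01,0.01,0.01,0.01], slide=[[0,0,-0.003],[0,0,-0.007],[0,0,-0.012],[0,0,-0.02],[0,0,-0.035],[0,0,-0.055],[0,0,-0.08],[0,0,-0.105],[0,0,-0.12],[0,0,-0.12]], rotation=[[0,0,0],[0,0,0],[0,0,0],[0,0,0],[0,0,0],[0,0,0],[0,0,0],[0,0,0],[0,0,0],[0,0,0]])

```text
time_s: 4.95
tcp_pos: [0.5246, 0.0776, 0.1726]
ee_rot: [-0.636, 3.07, -0.001]
ft_force: [0.9, 0.0, -2.4]
grip_width: 0.214
gripper_force: 40.0
```

```bash
python3 - <<'E'
from h import *
d=imaging.get_image("scene"); w=imaging.get_image("wrist")
cv2.imwrite("pics/l1.png",np.hstack([cv2.resize(d["img"],(400,250)),cv2.resize(w["img"],(400,250))]))
t=imaging.get_image("top")
im=rect(t,.34,.66,-.5,-.24,.03,.5)
cv2.imwrite("pics/tray.png",im)
to(.497,-.3705,.17,81.8)
E
```

```text
t 5.1 tcp [0.5213 0.0774 0.1685] F [ 0.16 -0.23 -2.24] g 0.018954459890526233 39.96640741825104
slide [ 0.2003 -0.4014 -0.0014] rotz 31.61 tilt [-1.5e-03 -1.0e-04 -1.0e+00]
```

View pics/l1.png

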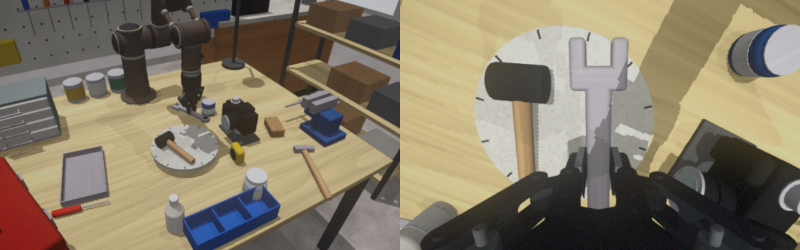

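View pics/tray.png

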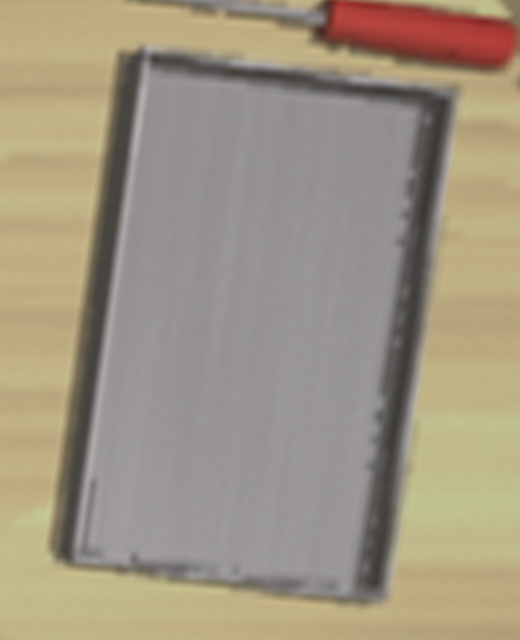

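The spanner is held level at its middle and the mallet is still on the disc. The tray's rim corners in the crop are (143,50), (455,92), (385,600) and (70,562), so its centre is (0.497, -0.3715) and its long axis is at -8.1°.

Call:
drive_tool(fingers=[0.01,0.01,0.01,0.01,0.01,0.01,0.01,0.01,0.01,0.01], slide=[[0.005,-0.01,0],[0.016,-0.032,0],[0.032,-0.064,0],[0.049,-0.098,0],[0.066,-0.132,0],[0.083,-0.166,0],[0.1,-0.2,0],[0.117,-0.234,0],[0.134,-0.268,0],[0.151,-0.302,0]], rotation=[[0,0,0.5],[0,0,2],[0,0,5],[0,0,8],[0,0,11],[0,0,14],[0,0,17],[0,0,20],[0,0,23],[0,0,26]])

```text
time_s: 6.1
tcp_pos: [0.5019, -0.2615, 0.1678]
ee_rot: [-0.076, -3.138, -0.002]
ft_force: [0.4, 0.7, -1.2]
grip_width: 0.222
gripper_force: 40.0
```

```bash
python3 - <<'E'
from h import *
to(.497,-.3715,.1,81.8)
E
```

```text
t 6.1 tcp [ 0.5019 -0.2615  0.1678] F [ 0.38  0.69 -1.19] g 0.018924674681170414 39.96064245700836
slide [-0.0006 -0.1102  0.0677] rotz 5.43 tilt [-0.0024  0.0012 -1.    ]
```

Call:
drive_tool(fingers=[0.01,0.01,0.01,0.01,0.01,0.01,0.01,0.01,0.01], slide=[[0,-0.03,0],[0,-0.058,0],[0,-0.082,0.003],[0,-0.1,0.013],[0,-0.108,0.03],[-0.0006,-0.11,0.05],[-0.0006,-0.11,0.064],[-0.0006,-0.11,0.068],[-0.0006,-0.11,0.068]], rotation=[[0,0,2],[0,0,3.5],[0,0,4.5],[0,0,5.4],[0,0,5.4],[0,0,5.4],[0,0,5.4],[0,0,5.4],[0,0,5.4]])

```text
time_s: 7.0
tcp_pos: [0.4983, -0.3681, 0.0995]
ee_rot: [-0.218, -3.131, -0.004]
ft_force: [0.5, 0.4, -1.6]
grip_width: 0.218
gripper_force: 39.9
```

```bash
python3 - <<'E'
from h import *
to(.497,-.3715,.0115,81.8)
E
```

```text
t 7.0 tcp [ 0.4983 -0.3681  0.0995] F [ 0.5   0.41 -1.62] g 0.018639538397204242 39.93317127227783
slide [ 0.0005 -0.0037  0.088 ] rotz 0.25 tilt [-0.0027  0.0025 -1.    ]
```

Call:
drive_tool(fingers=[0.01,0.01,0.01,0.01,0.01,0.01,0.01,0.01,0.01,0.01], slide=[[0,-0.002,0.01],[0,-0.003,0.027],[0,-0.003,0.045],[0,-0.003,0.06],[0,-0.003,0.072],[0,-0.003,0.08],[0,-0.003,0.084],[0,-0.003,0.086],[0,-0.003,0.087],[0,-0.003,0.087]], rotation=[[0,0,0],[0,0,0],[0,0,0],[0,0,0],[0,0,0],[0,0,0],[0,0,0],[0,0,0],[0,0,0],[0,0,0]])

```text
time_s: 8.0
tcp_pos: [0.4991, -0.373, 0.0148]
ee_rot: [0.219, 3.133, -0.001]
ft_force: [0.1, -0.1, -1.0]
grip_width: 0.218
gripper_force: 40.0
```

Call:
drive_tool(fingers=[0.01,0.01,0.01], slide=[[0,0,0.001],[0,0,0.002],[0,0,0.002]], rotation=[[0,0,0],[0,0,0],[0,0,0]])

```text
time_s: 8.3
tcp_pos: [0.4988, -0.3726, 0.0124]
ee_rot: [0.219, 3.134, -0.0]
ft_force: [0.8, -0.1, -1.9]
grip_width: 0.221
gripper_force: 40.0
```

Call:
drive_tool(fingers=[0.01,0.01,0.01,0.01], slide=[[0,0,0.001],[0,0,0.002],[0,0,0.003],[0,0,0.003]], rotation=[[0,0,0],[0,0,0],[0,0,0],[0,0,0]])

```text
time_s: 8.7
tcp_pos: [0.4986, -0.3725, 0.009]
ee_rot: [-0.219, -3.134, -0.0]
ft_force: [-0.8, -0.1, -1.6]
grip_width: 0.22
gripper_force: 40.0
```

Call:
drive_tool(fingers=[0.01,0.01,0.01], slide=[[0,0,0.001],[0,0,0.001],[0,0,0.001]], rotation=[[0,0,0],[0,0,0],[0,0,0]])

```text
time_s: 9.0
tcp_pos: [0.4988, -0.3726, 0.0087]
ee_rot: [-0.219, -3.134, -0.0]
ft_force: [-1.3, 0.9, 2.4]
grip_width: 0.216
gripper_force: 40.4
```

The force shows the spanner has touched the tray floor, so I'm releasing.

Call:
drive_tool(fingers=[0.02,0.025,0.03,0.036,0.042,0.05,0.05,0.05,0.05,0.05], slide=[[0,0,0],[0,0,0],[0,0,0],[0,0,0],[0,0,0],[0,0,0],[0,0,0],[0,0,-0.005],[0,0,-0.02],[0,0,-0.045]], rotation=[[0,0,0],[0,0,0],[0,0,0],[0,0,0],[0,0,0],[0,0,0],[0,0,0],[0,0,0],[0,0,0],[0,0,0]])

```text
time_s: 10.0
tcp_pos: [0.4976, -0.3716, 0.0529]
ee_rot: [-0.219, -3.131, -0.003]
ft_force: [0.6, -0.5, 0.8]
grip_width: 0.584
gripper_force: 0.0
```

Call:
drive_tool(fingers=[0.03,0.015,0,0,0,0], slide=[[0,0,-0.04],[0,0,-0.08],[0,0,-0.12],[0,0,-0.16],[0,0,-0.18],[0,0,-0.18]], rotation=[[0,0,0],[0,0,0],[0,0,0],[0,0,0],[0,0,0],[0,0,0]])

```text
time_s: 10.6
tcp_pos: [0.5012, -0.3747, 0.2399]
ee_rot: [0.218, 3.125, -0.011]
ft_force: [0.4, -1.1, 0.5]
grip_width: 0.002
gripper_force: 0.0
```

```bash
python3 - <<'E'
from h import *
t=imaging.get_image("top"); w=imaging.get_image("wrist")
a=rect(t,.34,.70,-.5,.36,.04,1.1)
cv2.imwrite("pics/p1.png",np.vstack([a,cv2.resize(w["img"],(400,250))[:, :]if 0 else cv2.copyMakeBorder(cv2.resize(w["img"],(400,250)),0,0,0,a.shape[1]-400,cv2.BORDER_CONSTANT)]))
to(.4917,.3115,.235,98)
E
```

```text
t 10.7 tcp [ 0.4987 -0.3726  0.2342] F [-0.28 -0.11 -0.63] g 4.8003248960715603e-05 0.0
slide [ 0.1021  0.6765 -0.0015] rotz -16.0 tilt [ 0.0011 -0.001  -1.    ]
```

View pics/p1.png

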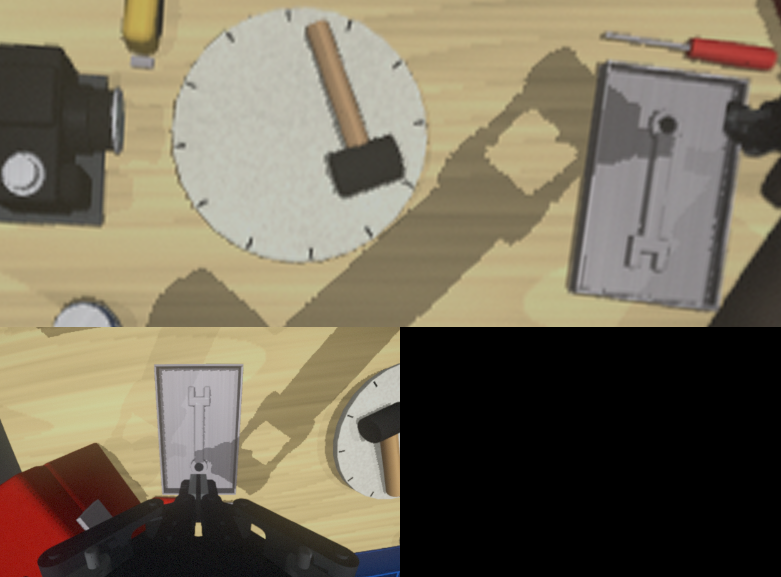

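The spanner lies flat in the middle of the tray and the mallet is on the disc. Next I move to the shutter key with the fingers shut.

Call:
drive_tool(fingers=[0,0,0,0,0,0,0,0,0,0], slide=[[0.002,0.013,0],[0.006,0.04,0],[0.012,0.08,0],[0.019,0.126,0],[0.026,0.172,0],[0.033,0.218,0],[0.04,0.264,0],[0.047,0.31,0],[0.054,0.356,0],[0.061,0.402,0]], rotation=[[0,0,0],[0,0,0],[0,0,0],[0,0,0],[0,0,0],[0,0,0],[0,0,0],[0,0,0],[0,0,0],[0,0,0]])

```text
time_s: 11.7
tcp_pos: [0.4918, 0.0365, 0.2311]
ee_rot: [-0.219, -3.13, -0.0]
ft_force: [-0.0, 0.3, -0.3]
grip_width: -0.002
gripper_force: 0.0
```

Call:
drive_tool(fingers=[0,0,0,0,0,0,0,0,0,0], slide=[[0.007,0.045,0],[0.014,0.09,0],[0.021,0.135,0],[0.027,0.18,0],[0.033,0.218,0],[0.037,0.246,0],[0.04,0.264,0],[0.041,0.272,0],[0.041,0.2745,0],[0.041,0.2745,0]], rotation=[[0,0,0],[0,0,0],[0,0,0],[0,0,0],[0,0,0],[0,0,0],[0,0,0],[0,0,0],[0,0,0],[0,0,0]])

```text
time_s: 12.7
tcp_pos: [0.4917, 0.3107, 0.2328]
ee_rot: [-0.22, -3.133, 0.002]
ft_force: [0.2, -0.8, -0.1]
grip_width: -0.0
gripper_force: 0.0
```

```bash
python3 - <<'E'
from h import *
to(.4917,.3115,.175,82)
w=imaging.get_image("wrist"); s=imaging.get_image("scene")
cv2.imwrite("pics/k1.png",np.hstack([cv2.resize(w["img"],(400,250)),cv2.resize(s["img"][80:240,250:506],(400,250))]))
t=imaging.get_image("top"); cv2.imwrite("pics/t2.png",t["img"])
E
```

```text
t 12.7 tcp [0.4917 0.3107 0.2328] F [ 0.23 -0.83 -0.09] g -1.9792806214340055e-05 0.0
slide [0.     0.0009 0.0578] rotz -0.02 tilt [-9.e-04 -1.e-03 -1.e+00]
```

View pics/k1.png

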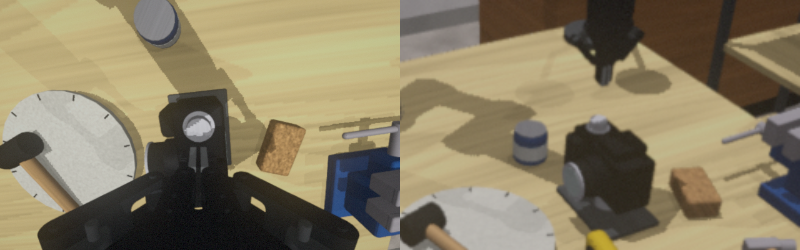

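The fingers are lined up above the key, which is at (198,126) in the wrist view. I lower them to just above it and check that the disc is still.

Call:
drive_tool(fingers=[0,0,0,0,0,0,0], slide=[[0,0.001,0.01],[0,0.001,0.027],[0,0.001,0.044],[0,0.001,0.057],[0,0.001,0.063],[0,0.001,0.065],[0,0.001,0.065]], rotation=[[0,0,0],[0,0,0],[0,0,0],[0,0,0],[0,0,0],[0,0,0],[0,0,0]])

```text
time_s: 13.55
tcp_pos: [0.4922, 0.3125, 0.1683]
ee_rot: [0.219, 3.134, 0.0]
ft_force: [0.3, 0.1, -0.9]
grip_width: 0.002
gripper_force: 0.0
```

```bash
python3 - <<'E'
from h import *
to(.4917,.3115,.155,82)
g=lambda i:cv2.GaussianBlur(cv2.cvtColor(rect({**t,"img":i},.43,.70,-.12,.1,.05,1),cv2.COLOR_BGR2GRAY),(5,5),0)
t=imaging.get_image("top"); a=cv2.absdiff(g(t["img"]),g(cv2.imread("pics/t2.png"))); print("disc diff",a.max(),a.mean())
to(.4917,.3115,.155,82)
E
```

```text
t 13.55 tcp [0.4922 0.3125 0.1683] F [ 0.33  0.11 -0.91] g 0.00019702438679552065 0.0
slide [ 0.0003 -0.0011  0.0133] rotz -0.0 tilt [ 1.e-04  0.e+00 -1.e+00]
disc diff 18 2.4273741128759716
t 13.6 tcp [0.4925 0.3127 0.1688] F [ 0.33  0.21 -0.07] g 8.09386904885454e-05 0.0
slide [ 0.0006 -0.0013  0.0138] rotz -0.0 tilt [ 9.e-04  5.e-04 -1.e+00]
```

Call:
drive_tool(fingers=[0,0,0,0,0], slide=[[0,-0.001,0.003],[0,-0.001,0.006],[0,-0.001,0.008],[0,-0.001,0.01],[0,-0.001,0.01]], rotation=[[0,0,0],[0,0,0],[0,0,0],[0,0,0],[0,0,0]])

```text
time_s: 14.1
tcp_pos: [0.4924, 0.3117, 0.1586]
ee_rot: [0.219, 3.133, 0.001]
ft_force: [0.6, -0.2, 2.1]
grip_width: 0.001
gripper_force: 1.2
```

```bash
python3 - <<'E'
from h import *
F=[]
ims=[]
for i in range(3):
    t=imaging.get_image("top"); ims.append(rect(t,.43,.70,-.12,.1,.05,1)); o=r.observe(); F.append([*o["tcp_pos"].round(4),o["ft_force"][2].round(2)])
print(F)
g=lambda i:cv2.GaussianBlur(cv2.cvtColor(i,cv2.COLOR_BGR2GRAY),(5,5),0)
o=g(rect({**t,"img":cv2.imread("pics/t2.png")},.43,.70,-.12,.1,.05,1))
for a,b in((ims[0],ims[2]),): D=cv2.absdiff(g(a),g(b));print(D.max(),D.mean())
w=cv2.createHanningWindow(o.shape[::-1],cv2.CV_32F)
print(cv2.phaseCorrelate(np.float32(o),np.float32(g(ims[2])),w))
E
```

```text
[[np.float64(0.4924), np.float64(0.3117), np.float64(0.1587), np.float64(2.82)], [np.float64(0.4924), np.float64(0.3117), np.float64(0.1587), np.float64(3.69)], [np.float64(0.4924), np.float64(0.3118), np.float64(0.1588), np.float64(2.75)]]
6 0.4329503210544103
((0.5287703362037774, -0.013890962307215204), 1.244610493224344)
```

Call:
drive_tool(fingers=[0,0,0,0], slide=[[0,0,0.0012],[0,0,0.0024],[0,0,0.003],[0,0,0.003]], rotation=[[0,0,0],[0,0,0],[0,0,0],[0,0,0]])

```text
time_s: 14.65
tcp_pos: [0.4923, 0.3117, 0.1555]
ee_rot: [0.219, 3.133, 0.001]
ft_force: [1.7, 0.4, 3.4]
grip_width: -0.001
gripper_force: 1.6
```

```bash
cat > q.py <<'E'
from h import *
F=[]
for i in range(3):
    t=imaging.get_image("top"); o=r.observe(); F.append([o["time_s"],o["tcp_pos"][2].round(4),o["ft_force"][2].round(2)])
print(np.round(np.float64(F),4).tolist()); cv2.imwrite("pics/t3.png",t["img"])
E
python3 q.py
```

```text
[[14.7, 0.1555, 2.99], [14.75, 0.1555, 2.69], [14.8, 0.1555, 3.22]]
```

Call:
drive_tool(fingers=[0,0,0], slide=[[0,0,0.0004],[0,0,0.0008],[0,0,0.0008]], rotation=[[0,0,0],[0,0,0],[0,0,0]])

```text
time_s: 15.1
tcp_pos: [0.4923, 0.3117, 0.1551]
ee_rot: [0.219, 3.133, 0.001]
ft_force: [1.7, 0.3, 5.0]
grip_width: 0.001
gripper_force: 2.5
```

```bash
python3 q.py
```

```text
[[15.15, 0.1551, 4.71], [15.2, 0.1551, 4.69], [15.25, 0.1551, 5.21]]
```

The reading of about 4.9 N with the travel stopped means the key is at the first click. I check the disc from the pictures already taken, then hold.

```bash
python3 - <<'E'
import cv2,numpy as np
a,b=[cv2.imread(f"pics/{n}.png",0)[160:252,286:380] for n in("t2","t3")]
D=cv2.absdiff(a,b); print(D.max(),D.mean(), np.argwhere(D>25).tolist()[:12])
e=lambda i:np.float32(i<110)
print(cv2.phaseCorrelate(e(a),e(b)), [cv2.moments(e(i),True)["m10"]/e(i).sum() for i in(a,b)],e(a).sum(),e(b).sum())
E
```

```text
17 3.287927844588344 []
((0.05028048063150692, 0.07790322750734902), 0.9710154111445364) [np.float32(64.41009), np.float32(64.21656)] 456.0 471.0
```

Call:
drive_tool(fingers=[0,0,0,0,0,0,0,0], slide=[[0,0,0],[0,0,0],[0,0,0],[0,0,0],[0,0,0],[0,0,0],[0,0,0],[0,0,0]], rotation=[[0,0,0],[0,0,0],[0,0,0],[0,0,0],[0,0,0],[0,0,0],[0,0,0],[0,0,0]])

```text
time_s: 16.05
tcp_pos: [0.4924, 0.3117, 0.1551]
ee_rot: [0.219, 3.133, 0.001]
ft_force: [1.4, 0.6, 4.7]
grip_width: 0.0
gripper_force: 2.6
```

Call:
drive_tool(fingers=[0,0,0,0,0,0,0], slide=[[0,0,0.002],[0,0,0.004],[0,0,0.006],[0,0,0.008],[0,0,0.0095],[0,0,0.0095],[0,0,0.0095]], rotation=[[0,0,0],[0,0,0],[0,0,0],[0,0,0],[0,0,0],[0,0,0],[0,0,0]])

```text
time_s: 16.75
tcp_pos: [0.4925, 0.3118, 0.1488]
ee_rot: [0.219, 3.133, 0.001]
ft_force: [-2.8, -2.8, 19.3]
grip_width: -0.002
gripper_force: 9.6
```

The key moved 6.3 mm past the click and bottomed at 19 N, so the picture is taken. I release it.

Call:
drive_tool(fingers=[0,0,0,0,0,0,0,0,0], slide=[[0,0,-0.004],[0,0,-0.01],[0,0,-0.017],[0,0,-0.025],[0,0,-0.045],[0,0,-0.07],[0,0,-0.09],[0,0,-0.1],[0,0,-0.1]], rotation=[[0,0,0],[0,0,0],[0,0,0],[0,0,0],[0,0,0],[0,0,0],[0,0,0],[0,0,0],[0,0,0]])

```text
time_s: 17.65
tcp_pos: [0.4919, 0.3117, 0.2458]
ee_rot: [0.219, 3.133, 0.001]
ft_force: [0.8, 0.3, -0.2]
grip_width: 0.004
gripper_force: 0.0
```

```bash
python3 - <<'E'
from h import *
s=imaging.get_image("scene"); t=imaging.get_image("top")
cv2.imwrite("pics/f.png",np.hstack([cv2.resize(s["img"],(400,250)),cv2.resize(t["img"],(400,250))])); to(.49,.31,.25,82)
E
```

```text
t 17.75 tcp [0.4909 0.311  0.2436] F [-0.08  0.39 -0.69] g 0.000373592328865291 0.0
slide [ 0.0007 -0.0012 -0.0064] rotz 0.0 tilt [-0.0025 -0.0012 -1.    ]
```

View pics/f.png

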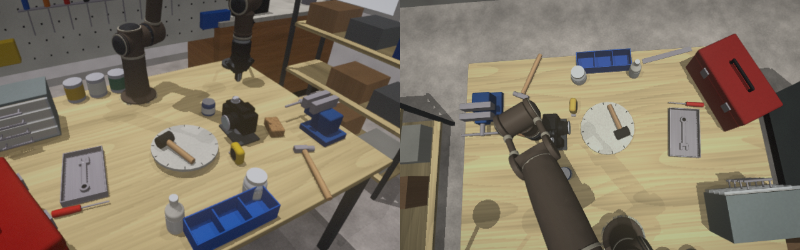

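The spanner is in the tray, the mallet is on the disc, the bystanders look undisturbed and the gripper is clear of everything.

```bash
python3 -c "
from cell import r
print(r.hand_in())"
```

```text
the job is handed in; nothing more can be done
None
```

The job is handed in: the spanner lies flat in the tray, the mallet is still on the turntable, and the shutter was held at its first click for about a second, pressed fully down and released, in under 18 s; no verdict was returned.

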